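# Hold a block stamp over the pattern scanner

### The arm

A 7-joint arm with a two-finger parallel gripper is mounted at the origin on the work surface; the furniture and walls round the work are solid. World frame = base frame: x ahead of the robot, y to its left, z up, the work surface at z = 0. Lengths are in m, angles in rad, forces in N, time in s.
With the tool pointing down it reaches from about 0.4 to 0.85 m from the base axis. Payload 4.5 kg.
Tool frame: the origin (TCP) lies at the very end of the fingers, on their centre line; the grasp point (between the pads) lies 19 mm behind it (r.grip_point_offset is the distance from the TCP to the grasp point, in m); z points along the fingers, y is the line along which they close (so a half turn about z gives the same grasp; the last joint's range is limited). The gripper opens to 88 mm and grips with 3 to 60 N. Pads are 18 mm wide; open, the fingers measure 123 mm over their backs; the gripper's body (75 mm by 187 mm) begins 45 mm behind the grasp point.
Start: joints at [-1.074, 0.689, -0.195, 1.565, 0.157, 0.902, -0.215], TCP at [0.279, 0.559, 0.239] pointing down, gripper open.
Joint ranges: [-3.01, 3.01], [-0.46, 2.08], [-1.47, 1.51], [0.13, 2.56], [-1, 4.14], [0.04, 2.09], [-2.66, 2.66]. Speed limits (rad/s): [2.57, 2.57, 3.14, 3.14, 3.14, 3.14, 3.14].

### API

Orientations are given as a unit quaternion [x, y, z, w].
In Python, from plant import r gives the robot as it stands.
- The arm moves only by the tool carry_out, never from a script. Its argument "rows" is a list of rows, each a list of 3 entries, a list of its own where there are three numbers: the shift along the tool's x, y, z in cm, then the turn, a rotation vector about the tool's x, y, z in degrees, then the closure, from 0 (fully open) to 1 (shut). A call has 1 to 12 rows; each row is the pose to reach, as a shift and turn from the pose commanded when the call began, along the tool's axes at that moment; what a row does not reach only later rows make up. A row lasts 1/10 s, in which the tool goes at most 50 mm and 8.59 degrees, less where a joint would pass 70% of its speed; a pose out of reach is approached as far as the arm can. A call with a gripper value outside its range is refused whole. The fingers move at their own pace and stop on an object; "newtons" is the grip in N (left out, the last holds). Time passes only in rows, so rows that repeat a pose let the fingers close. It gives the time, the measured TCP pose, the force, the opening and the grip force at its end, in the units of the state.
- r.get_state(): the state, without advancing time (a new reading comes with each control period).
- r.snapshot(name): name is "side" or "top"; returns a dict with "image" (384x512x3 uint8, red, green, blue), "fx", "fy", "cx", "cy" (pixels), "pose" (4x4, takes a point from camera to world coordinates). Camera axes: x right, y up, looking along -z (the intrinsics and any distortion apply to the point x, -y, -z); pixel columns grow to the right and rows downward; lengths in m; the calibration is good to about 2 mm. A picture is of the moment at which its call begins. There is no depth.
- r.finish_job(): hands the job in; it is judged then, once.
The state is a dict: "clock": time; "q": joint angles; "qd": joint speeds; "joint_torque": joint torques, N m; "tool_pos": TCP position; "eef_rot": TCP orientation; "contact_force": force on the tool from outside, world axes, zero at the start; "moment": the same for the moment, N m; "opening": opening from 0.0 (shut) to 1.0 (fully open); "finger_force": force on a finger pad.
Only numpy, scipy, OpenCV 4.12 (cv2) and the standard library are available. Lean on these libraries where they do the work, as an engineer would, in place of code of your own. Each camera call takes 0.05 s, during which the arm holds its last target. There are 200 camera calls.

### The job

Scan the pattern of the wooden block stamp without letting it touch the scanner. On the scanner press the green key, then the yellow key, then the blue key, each fully down and let up again before the next; then pick up the block stamp (the one with the oblong base), carry it across higher than the lid of the white jar that stands in the way, and stop with its patterned face hovering level about 15 mm above the glass, centred on the glass and lined up with its long side, either way round. Finish while still holding it there in the gripper, still and touching nothing else, and leave the other things where they stand.

Things in the scene. Friction and masses are not known exactly. Their poses are not given: they have to be found in the camera images.
- scanner: fixed contactless scanner, a flat white and grey box 190 (x) x 146 (y) x 40 mm high standing on the table. Origin at the centre of its underside, z up, x from the key end (near the robot) towards the glass end. A row of three round keys across the end nearest the robot, 63 mm on the -x side of the centre and 42 mm apart in y; which colour is where varies.
- window (a point): centre of the upper surface of the scanner's blue-grey glass, 40 mm above the table and 36 mm on the +x side of the scanner's centre. The glass is 80 mm (along x) x 50 mm (along y), flush in a black frame 100 x 70 mm. Axes as the scanner's, z up.
- green_key_top (a point): centre of the top of the green key, a round spring key of radius 12 mm in a black collar on the scanner; it is pressed straight down
- yellow_key_top (a point): centre of the top of the yellow key, like the green one
- blue_key_top (a point): centre of the top of the blue key, like the green one
- green_key (a joint): travel of the green key in m: 0 up, 0.006 fully down; a spring brings it back, about 4 N hold it fully down
- yellow_key (a joint): travel of the yellow key, like the green one
- blue_key (a joint): travel of the blue key, like the green one
- block_stamp: loose wooden block stamp standing upright on its patterned face, 0.1 to 0.21 kg. Origin at the centre of the face (underside), z up, x along its long side. Oblong base 64 (x) x 34 (y) mm, 19 mm high; above it a dark ridge handle 52 mm long (x), 20 mm thick (y), from 26 to 62 mm above the face, on a narrower neck 44 x 13 mm; the handle is gripped across its thickness (y) from above. It stands behind (+x of) the tool chest, beside the brush crock.
- stamp_face (a point): centre of the stamp's patterned underside, axes as the stamp's
- chest_edge (a point): middle of the upper far (+x) edge of the fixed two-drawer wooden tool chest, its top 170 mm above the table; it covers about x 0.19 to 0.49 m and y -0.08 to 0.15 m in the world, with the open upper drawer and its knob standing out to about y -0.14 m
- slip_jar: loose white jar with a black lid, 66 mm across, 94 mm high, standing between the block stamp and the scanner, in the way of the straight path; origin at the centre of its underside
- water_bowl: loose blue bowl, 102 mm across, 64 mm high, at the left; origin at the centre of its underside
- round_stamp: loose small round wooden stamp, 26 mm across, 50 mm high, at the left; a bystander, not the block stamp; origin at the centre of its underside
- tape_roll: loose roll of red tape, 91 mm across, 24 mm high, at the right; origin at the centre of its underside
- clay_mug: loose brown clay mug, 83 mm across, 94 mm high, standing on the grey banding wheel at the left with its rim about 0.19 m above the table; origin at its underside
There are look-alikes about, which are no part of the job. Of the things that look like the block_stamp, take the one that is farthest from the robot's base at the start.

How it is judged:
On the way, in this order (a step that is already met when the one before it is completed fails the run):
1. the green key is pressed down, the other two are up (value of joint green_key above 0.004 m and value of joint each of yellow_key, blue_key below 0.002 m), for 0.05 s.
2. then the yellow key is pressed down, the other two are up (value of joint yellow_key above 0.004 m and value of joint each of green_key, blue_key below 0.002 m), for 0.05 s.
3. then the blue key is pressed down, the other two are up (value of joint blue_key above 0.004 m and value of joint each of green_key, yellow_key below 0.002 m), for 0.05 s.
4. then the block stamp is lifted in the gripper, at least 60 mm off the table, all keys up (height (world z) of stamp_face above 0.06 m and contact force between the fingers and block_stamp above 1 N and value of joint each of green_key, yellow_key, blue_key below 0.002 m and horizontal distance between stamp_face and window above 0.15 m), for 0.1 s.
At the end, for the whole second after the job is handed in: The fingers hold the block stamp still, upright within 0.09 rad, its face 7 to 24 mm above the glass, its centre within 8 mm of the glass's centre sideways, its long side within 0.11 rad of the glass's long side (either way round), touching nothing but the fingers; all keys are up (z of stamp_face in the frame of window between 0.007 and 0.024 m and horizontal distance between stamp_face and window below 0.008 m and angle between the x axis of stamp_face and the x axis of window, either way round below 0.11 rad and angle between stamp_face's own z axis and vertical below 0.09 rad and contact force between the fingers and block_stamp above 1 N and contact force between block_stamp and scanner below 0.05 N and linear speed of block_stamp below 0.02 m/s and value of joint each of green_key, yellow_key, blue_key below 0.002 m); the arm keeps its last pose, push and grip.
It fails at once if two keys pressed at once (value of joint each of green_key, yellow_key above 0.003 m or value of joint each of green_key, blue_key above 0.003 m or value of joint each of yellow_key, blue_key above 0.003 m).
It fails at once if the block stamp touches the scanner (contact force between block_stamp and scanner above 0.3 N).
It fails at once if the block stamp crosses past the jar with its face lower than the jar's lid (94 mm) (height (world z) of stamp_face below 0.092 m and world y of stamp_face between -0.15 and -0.08 m).
It fails at once if a bystander is pushed away from its place or knocked over (distance of any of slip_jar, water_bowl, round_stamp, tape_roll, clay_mug from where it was at the start of the episode above 0.02 m or angle between any of slip_jar, water_bowl, round_stamp, clay_mug's own z axis and vertical above 0.4 rad).
It also fails if it takes over 58 s, if anything falls off the work surface, if the arm or the gripper's body presses on something with over 40 N, if the wrist force passes 120 N, or if a joint passes its speed limit or range.

## Working session

There is one attempt and no reset: what is moved stays moved. The work goes in short steps, Python scripts to look and compute and a tool call to move; the robot and the scene stay as the last step left them, time stands still between calls to the robot, and variables do not carry over. Pictures are saved under pics/ and viewed, at most 10 in all, crops included, and the job is handed in when it is done.

Besides the shell and the picture viewer there is one more tool, called after "Request:" by a JSON object that holds its "op" and its "data". carry_out: Moves the arm, as the interface text tells. Its arguments: {"type":"object","properties":{"rows":{"type":"array"},"newtons":{"type":"number"}},"required":["rows"]}

```bash
mkdir -p pics; python3 - <<'E'
from plant import r
import cv2, pickle
for n in("top","side"):
    s=r.snapshot(n); pickle.dump(s,open(f"pics/{n}0.pkl","wb"))
    print(n,s["fx"],s["fy"],s["cx"],s["cy"],s["pose"],[k for k in s])
    cv2.imwrite(f"pics/{n}0.png",cv2.resize(s["image"][:,:,::-1],(800,600),interpolation=cv2.INTER_CUBIC))
print(r.get_state())
E
```

```text
top 478.6881415132098 478.6881415132098 251.3690501564104 189.24193113144517 [[-0.09701927  0.7872339  -0.60897458 -0.80076143]
 [-0.99521346 -0.0695268   0.06867451  0.13146982]
 [ 0.01172285  0.61272246  0.79021122  1.74370543]
 [ 0.          0.          0.          1.        ]] ['image', 'fx', 'fy', 'cx', 'cy', 'pose']
side 349.5974524896986 349.5974524896986 256.72147567553657 187.5030354380046 [[ 0.97353895  0.08404873 -0.21250349  0.20478743]
 [-0.22851555  0.35153352 -0.90785727 -1.15889761]
 [-0.00160215  0.93239476  0.36143801  0.57326589]
 [ 0.          0.          0.          1.        ]] ['image', 'fx', 'fy', 'cx', 'cy', 'pose']
{'clock': 0.1, 'q': array([-1.07419144,  0.68989015, -0.19449887,  1.56620791,  0.15728891,
        0.9024919 , -0.21507876]), 'qd': array([-5.18516865e-04, -1.57534277e-03,  1.72171013e-03, -2.35847837e-03,
       -1.83931718e-03,  7.25035893e-05, -1.15219323e-03]), 'joint_torque': array([-3.48298483e-03, -5.28497386e+01, -1.27144977e+00, -1.53839368e+01,
       -5.25202369e-02,  1.96349443e-03,  2.96630799e-05]), 'tool_pos': array([0.27883802, 0.55873793, 0.23800446]), 'eef_rot': array([ 2.29308500e-01,  9.73353463e-01, -7.94995791e-04, -1.25169653e-04]), 'contact_force': array([ 0.7027309 , -0.12032047, -0.91822893]), 'moment': array([-0.0168027 , -0.02161658, -0.00507817]), 'finger_force': 0.0, 'opening': 1.002072071629666}
```

View pics/top0.png

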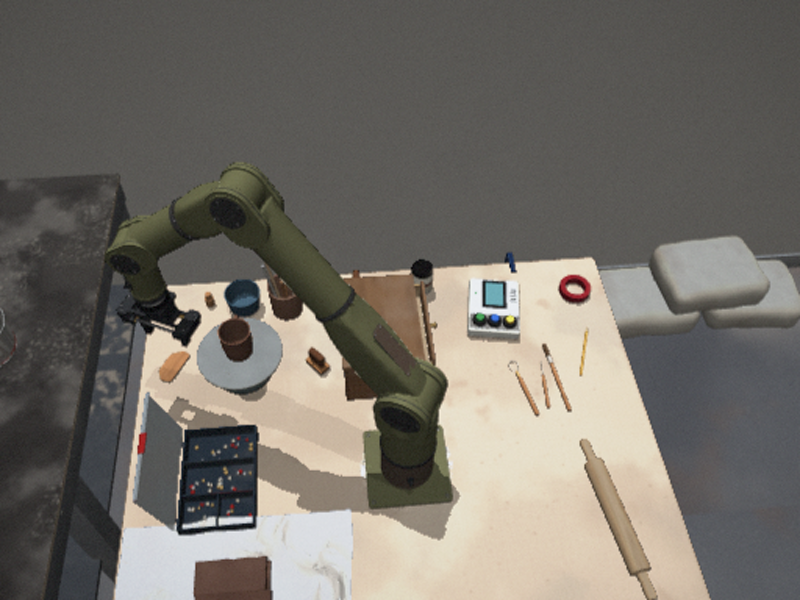

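View pics/side0.png

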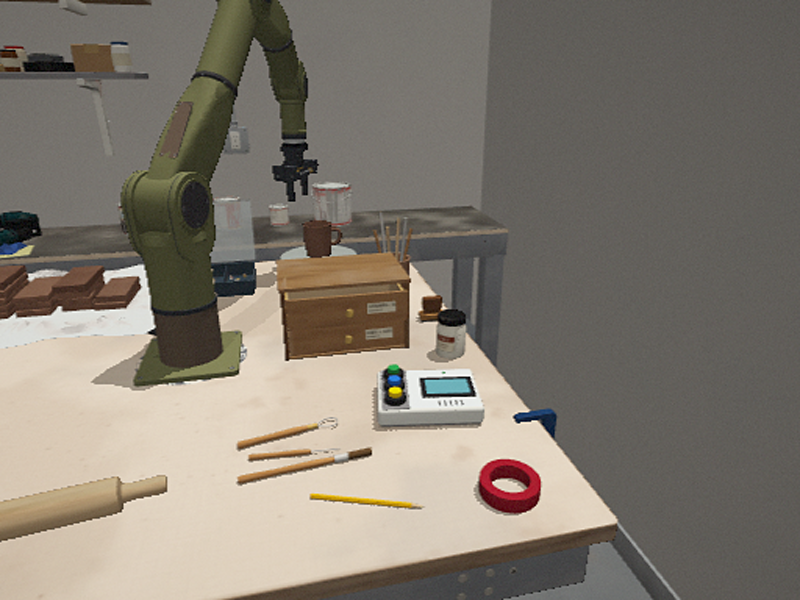

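```bash
cat > h.py <<'E'
import numpy as np, pickle, cv2
def ray(s,u,v):
    P=s["pose"]; d=P[:3,:3]@np.array([(u-s["cx"])/s["fx"],-(v-s["cy"])/s["fy"],-1]); return P[:3,3],d
def at_z(s,u,v,z):
    o,d=ray(s,u,v); return o+d*(z-o[2])/d[2]
def proj(s,p):
    P=s["pose"]; c=P[:3,:3].T@(np.asarray(p)-P[:3,3]); return s["cx"]+s["fx"]*c[0]/-c[2], s["cy"]-s["fy"]*c[1]/-c[2]
def crop(s,x0,y0,w,h,k):
    return cv2.resize(s["image"][y0:y0+h,x0:x0+w,::-1],None,fx=k,fy=k,interpolation=cv2.INTER_CUBIC)
E
python3 - <<'E'
from h import *
t=pickle.load(open("pics/top0.pkl","rb"));s=pickle.load(open("pics/side0.pkl","rb"))
a=crop(t,255,160,80,60,5); b=crop(s,225,180,100,100,4); c=crop(s,255,180,40,40,10)
im=np.zeros((600,800,3),np.uint8)
im[:300,:400]=a; im[:400,400:800]=b  # top crop x5 left, side x4 right
im[300:600,0:400]=crop(s,260,182,40,30,10)
cv2.imwrite("pics/crop1.png",im)
E
```

```text
(no output)
```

View pics/crop1.png

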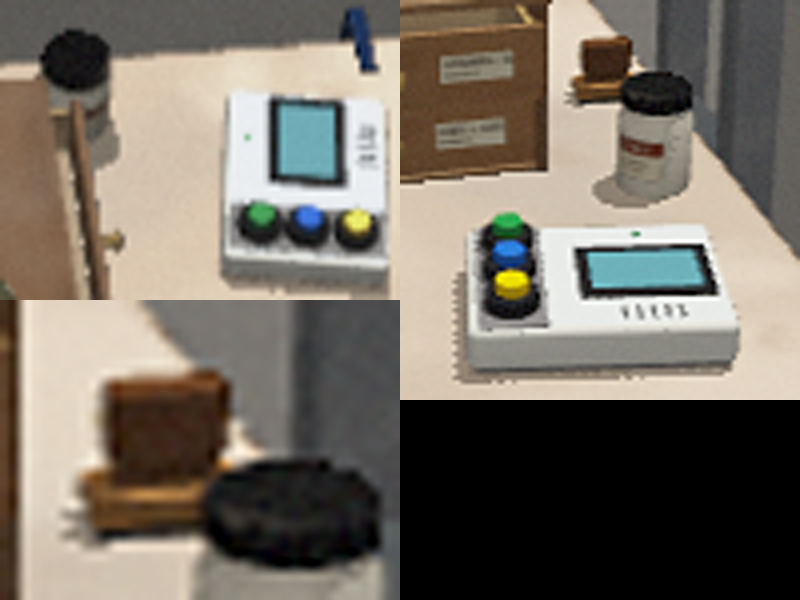

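```bash
cat >> h.py <<'E'
def blob(s,lo,hi,box):
    x0,y0,x1,y1=box; g=cv2.cvtColor(s["image"][y0:y1,x0:x1],cv2.COLOR_RGB2HSV)
    m=cv2.inRange(g,np.array(lo),np.array(hi)); n,l,st,c=cv2.connectedComponentsWithStats(m)
    i=1+np.argmax(st[1:,4]); ys,xs=np.where(l==i)
    r=cv2.minAreaRect(np.c_[xs,ys].astype(np.float32))
    return c[i]+[x0,y0], st[i,4], (np.array(cv2.boxPoints(r))+[x0,y0])
def tri(rs):
    A=np.zeros((3,3));b=np.zeros(3)
    for o,d in rs:
        d=d/np.linalg.norm(d);M=np.eye(3)-np.outer(d,d);A+=M;b+=M@o
    return np.linalg.solve(A,b)
E
python3 - <<'E'
from h import *
np.set_printoptions(precision=4,suppress=True)
t=pickle.load(open("pics/top0.pkl","rb"));s=pickle.load(open("pics/side0.pkl","rb"))
bt=(300,175,340,212);bs=(235,228,315,275)
C=dict(glass=((85,60,90),(100,170,255)),green=((50,120,50),(80,255,255)),blue=((101,130,80),(125,255,255)),yellow=((22,150,100),(34,255,255)))
for n,(lo,hi) in C.items():
    a,b=blob(t,lo,hi,bt),blob(s,lo,hi,bs)
    p=tri([ray(t,*a[0]),ray(s,*b[0])]); print(n,a[:2],b[:2],p, "reproj",proj(t,p),proj(s,p))
    z=.04 if n=="glass" else .055
    print("  z-plane",at_z(t,*a[0],z),at_z(s,*b[0],z))
    if n=="glass":
        for q,v in((t,a),(s,b)):
            print(np.array([at_z(q,*c,.04)[:2] for c in v[2]]))
# stamp approx
f=lambda u,v:(260+u/10-.5+.05,182+(v-300)/10-.45)
print("stamp handle top L/R",at_z(s,*f(104,384),.062),at_z(s,*f(222,384),.062),"base bl",at_z(s,*f(95,533),0),"back-left base top",at_z(s,*f(80,475),.019))
print("jar", at_z(s,*f(293,505),.094))
E
```

```text
glass (array([316.0943, 187.7358]), np.int32(159)) (array([285.8643, 246.8527]), np.int32(258)) [ 0.4924 -0.3088  0.0412] reproj (np.float64(316.1478970963102), np.float64(188.04614948208626)) (np.float64(286.2310254627556), np.float64(246.53426676373533))
  z-plane [ 0.495  -0.3092  0.04  ] [ 0.4914 -0.3084  0.04  ]
[[ 0.5357 -0.2929]
 [ 0.5317 -0.3386]
 [ 0.4524 -0.3236]
 [ 0.4563 -0.279 ]]
[[ 0.4593 -0.2719]
 [ 0.5413 -0.2914]
 [ 0.5239 -0.3397]
 [ 0.4457 -0.3211]]
green (array([306.8095, 202.8571]), np.int32(21)) (array([251.359 , 236.3077]), np.int32(39)) [ 0.4019 -0.2495  0.0558] reproj (np.float64(306.8826703733761), np.float64(203.18571943792662)) (np.float64(251.7329893167295), np.float64(235.99173386336048))
  z-plane [ 0.4043 -0.2496  0.055 ] [ 0.4007 -0.2498  0.055 ]
blue (array([316.3333, 203.125 ]), np.int32(24)) (array([251.8627, 242.9216]), np.int32(51)) [ 0.3949 -0.2904  0.0575] reproj (np.float64(316.43971113724905), np.float64(203.57961074532403)) (np.float64(252.40108329121293), np.float64(242.46643891987821))
  z-plane [ 0.3991 -0.291   0.055 ] [ 0.3937 -0.2884  0.055 ]
yellow (array([324.75, 205.25]), np.int32(4)) (array([252.6071, 250.5536]), np.int32(56)) [ 0.3871 -0.3262  0.0524] reproj (np.float64(324.7195762919572), np.float64(205.1260433826153)) (np.float64(252.45458730606612), np.float64(250.6819430610736))
  z-plane [ 0.3846 -0.3255  0.055 ] [ 0.3867 -0.3298  0.055 ]
stamp handle top L/R [0.5504 0.0869 0.062 ] [0.596 0.076 0.062] base bl [0.5459 0.0816 0.    ] back-left base top [0.5437 0.0974 0.019 ]
jar [ 0.5621 -0.1148  0.094 ]
```

```bash
cat >> h.py <<'E'
from scipy.spatial.transform import Rotation as R
def go(st,p,phi):
    """shift (cm) and turn (deg) in tool axes from state to TCP p, pointing down, tool y at world angle phi (deg)"""
    Rt=R.from_quat(st["eef_rot"]); f=np.radians(phi); y=np.array([np.cos(f),np.sin(f),0]); z=np.array([0,0,-1.])
    T=R.from_matrix(np.c_[np.cross(y,z),y,z]); 
    print(np.round(Rt.inv().apply(np.asarray(p)-st["tool_pos"])*100,2),np.round((Rt.inv()*T).as_rotvec(degrees=True),2))
E
python3 - <<'E'
from h import *
from plant import r
t=pickle.load(open("pics/top0.pkl","rb"));st=r.get_state()
print("crock rim",at_z(t,285/1.5625,285/1.5625,.1),"brush tops?",at_z(t,268/1.5625,265/1.5625,.18), "near stamp",at_z(t,318/1.5625,360/1.5625,.03))
go(st,(.45,.25,.32),0); go(st,(.5,0,.32),0); go(st,(.402,-.25,.12),0)
E
```

```text
crock rim [0.53034529 0.28620059 0.1       ] brush tops? [0.53957927 0.3240873  0.18      ] near stamp [0.31790371 0.20615178 0.03      ]
[-29.1  -20.    -8.16] [-8.000e-02  6.000e-02  6.349e+01]
[-44.73 -40.14  -8.13] [-8.000e-02  6.000e-02  6.349e+01]
[-47.12 -66.85  11.91] [-8.000e-02  6.000e-02  6.349e+01]
```

The stamps are the near one, top view (318,360), about 0.38 m from the base, and the one behind the chest, side view (430,305), about 0.58 m from the base. The enlarged crop shows an oblong base and a ridge handle on the second. It is the farthest and stands +x of the chest, so that is the target.

Request:
{"op": "carry_out", "data": {"rows": [[[-5,-3,-8],[0,0,8],0.5],[[-29,-20,-8.2],[0,0,63.5],1],[[-29,-20,-8.2],[0,0,63.5],1],[[-29,-20,-8.2],[0,0,63.5],1],[[-29,-20,-8.2],[0,0,63.5],1],[[-29,-20,-8.2],[0,0,63.5],1],[[-29,-20,-8.2],[0,0,63.5],1],[[-29,-20,-8.2],[0,0,63.5],1],[[-29,-20,-8.2],[0,0,63.5],1],[[-29,-20,-8.2],[0,0,63.5],1]]}}

```text
clock: 1.1
tool_pos: [0.4489, 0.2509, 0.3205]
eef_rot: [0.707, 0.707, -0.0, -0.0]
contact_force: [-0.3, 1.7, -0.5]
opening: 0.118
finger_force: 0.0
```

Request:
{"op": "carry_out", "data": {"rows": [[[-25,5,0],[0,0,0],1],[[-25,5,0],[0,0,0],1],[[-25,5,0],[0,0,0],1],[[-25,5,0],[0,0,0],1],[[-25,5,0],[0,0,0],1],[[-50,-4.7,4],[0,0,0],1],[[-50,-4.7,4],[0,0,0],1],[[-50,-4.7,4],[0,0,0],1],[[-50,-4.7,4],[0,0,0],1],[[-50,-4.7,4],[0,0,0],1],[[-50,-4.7,4],[0,0,0],1],[[-50,-4.7,4],[0,0,0],1]]}}

```text
clock: 2.3
tool_pos: [0.4008, -0.2512, 0.28]
eef_rot: [0.708, 0.706, -0.001, -0.0]
contact_force: [-0.3, -0.1, -0.1]
opening: 0.008
finger_force: 0.0
```

```bash
python3 - <<'E'
from h import *
from plant import r
st=r.get_state();print(st["tool_pos"],st["clock"],st["q"])
for n in("top","side"):
    s=r.snapshot(n); pickle.dump(s,open(f"pics/{n}1.pkl","wb"))
    cv2.imwrite(f"pics/{n}1.png",cv2.resize(s["image"][:,:,::-1],(400,300),interpolation=cv2.INTER_AREA))
t=pickle.load(open("pics/top1.pkl","rb"));s=pickle.load(open("pics/side1.pkl","rb"))
print(proj(t,(.57,.08,.03)),proj(t,(.49,.03,.17)))
u,v=map(int,proj(t,(.57,.08,.03)))
im=np.zeros((600,800,3),np.uint8); im[:400,:400]=crop(t,u-20,v-20,40,40,10); im[:300,400:]=cv2.imread("pics/side1.png")
im[300:,400:]=cv2.imread("pics/top1.png"); print(u,v)
cv2.imwrite("pics/c2.png",im)
E
```

```text
[ 0.40079376 -0.2511713   0.27995363] 2.3 [ 0.37070774  0.43633558  0.13487362  1.96367069 -0.08211232  0.74811347
  0.54958265]
(np.float64(229.13059958783123), np.float64(182.1106564488594)) (np.float64(241.33423397085699), np.float64(175.38797689967157))
229 182
```

View pics/c2.png

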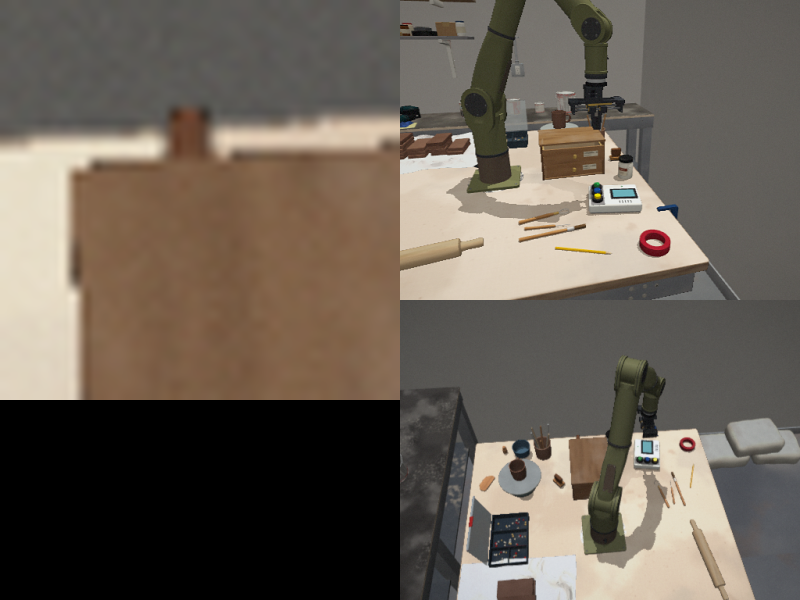

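Request:
{"op": "carry_out", "data": {"rows": [[[0.1,0.1,5],[0,0,0],1],[[0.1,0.1,10],[0,0,0],1],[[0.1,0.1,15],[0,0,0],1],[[0.1,0.1,19],[0,0,0],1],[[0.1,0.1,21],[0,0,0],1],[[0.1,0.1,21.8],[0,0,0],1],[[0.1,0.1,22.2],[0,0,0],1],[[0.1,0.1,22.5],[0,0,0],1],[[0.1,0.1,22.5],[0,0,0],1]]}}

```text
clock: 3.3
tool_pos: [0.4041, -0.2472, 0.0566]
eef_rot: [0.707, 0.708, 0.001, 0.0]
contact_force: [0.1, 2.4, 3.2]
opening: 0.001
finger_force: 1.6
```

```bash
python3 - <<'E'
from h import *
t=pickle.load(open("pics/top1.pkl","rb"))
for u,v in((170,110),(208,110),(190,108),(168,150),(212,150)): print(at_z(t,209+u/10-.45,162+v/10-.45,.062))
# fit stamp in side view: handle and base silhouettes
s=pickle.load(open("pics/side0.pkl","rb"))
from scipy.optimize import least_squares
f=lambda u,v:(260+u/10-.45,182+(v-300)/10-.45)
# local corner -> crop pixel (side0)
O=[((-26,-10,62),(106,386)),((26,-10,62),(223,384)),((-26,-10,26),(113,476)),((-32,-17,0),(95,533)),((-32,-17,19),(92,503)),((-32,17,19),(80,476)),((26,10,62),(228,374)),((-26,10,62),(106,374))]
def res(q):
    x,y,a=q;out=[]
    for l,(u,v) in O:
        l=np.array(l)/1e3;p=[x+np.cos(a)*l[0]-np.sin(a)*l[1],y+np.sin(a)*l[0]+np.cos(a)*l[1],l[2]]
        out+=list(np.array(proj(s,p))-f(u,v))
    return out
o=least_squares(res,(.57,.08,-.2),loss="soft_l1",f_scale=.5);print(o.x,np.round(np.array(res(o.x)).reshape(-1,2),1))
E
```

```text
[0.601593   0.09339815 0.062     ]
[0.60007919 0.07612509 0.062     ]
[0.60198191 0.08422838 0.062     ]
[0.578121   0.09581412 0.062     ]
[0.57637647 0.07594603 0.062     ]
[ 0.57639634  0.08504828 -0.11828309] [[ 0.1  0.6]
 [ 1.4  0.2]
 [-0.7 -0. ]
 [-0.2  1. ]
 [ 0.2 -0.3]
 [ 0.2 -0.9]
 [ 0.  -0.6]
 [-0.6 -0. ]]
```

Request:
{"op": "carry_out", "data": {"rows": [[[0,0,0.2],[0,0,0],1],[[0,0,0.4],[0,0,0],1],[[0,0,0.5],[0,0,0],1],[[0,0,0.5],[0,0,0],1]]}}

```text
clock: 3.7
tool_pos: [0.4041, -0.2478, 0.0547]
eef_rot: [0.707, 0.707, 0.001, 0.002]
contact_force: [-3.6, 6.0, 42.7]
opening: 0.0
finger_force: 21.1
```

Request:
{"op": "carry_out", "data": {"rows": [[[0,0,-2],[0,0,0],1],[[0,0,-4],[0,0,0],1],[[-4,-0.7,-4],[0,0,0],1],[[-8.1,-1.5,-4],[0,0,0],1],[[-8.1,-1.5,-4],[0,0,0],1],[[-8.1,-1.5,-2],[0,0,0],1],[[-8.1,-1.5,-1],[0,0,0],1],[[-8.1,-1.5,-0.6],[0,0,0],1],[[-8.1,-1.5,-0.3],[0,0,0],1],[[-8.1,-1.5,-0.3],[0,0,0],1],[[-8.1,-1.5,-0.3],[0,0,0],1]]}}

```text
clock: 4.8
tool_pos: [0.3879, -0.3294, 0.0553]
eef_rot: [0.707, 0.707, -0.0, 0.001]
contact_force: [-2.2, 1.4, 14.7]
opening: 0.005
finger_force: 6.8
```

Request:
{"op": "carry_out", "data": {"rows": [[[0,0,-2],[0,0,0],1],[[0,0,-4],[0,0,0],1],[[4,0.7,-4],[0,0,0],1],[[4,0.7,-4],[0,0,0],1],[[4,0.7,-2],[0,0,0],1],[[4,0.7,-1],[0,0,0],1],[[4,0.7,-0.4],[0,0,0],1],[[4,0.7,0],[0,0,0],1],[[4,0.7,0],[0,0,0],1],[[4,0.7,0],[0,0,0],1]]}}

```text
clock: 5.8
tool_pos: [0.3949, -0.2885, 0.0552]
eef_rot: [0.707, 0.707, 0.0, -0.0]
contact_force: [-2.1, 3.0, 17.5]
opening: 0.006
finger_force: 9.0
```

Request:
{"op": "carry_out", "data": {"rows": [[[0,0,-5],[0,0,0],1],[[0,0,-10],[0,0,0],1],[[0,0,-15],[0,0,0],1],[[0,0,-20],[0,0,-8],1],[[4,2,-23],[0,0,-16],1],[[37.4,18.2,-25],[0,0,-84],0.5],[[37.4,18.2,-25],[0,0,-84],0.5],[[37.4,18.2,-25],[0,0,-84],0.5],[[37.4,18.2,-25],[0,0,-84],0.5],[[37.4,18.2,-25],[0,0,-84],0.5],[[37.4,18.2,-25],[0,0,-84],0.5],[[37.4,18.2,-25],[0,0,-84],0.5]]}}

```text
clock: 7.0
tool_pos: [0.5666, 0.0635, 0.3025]
eef_rot: [0.118, 0.993, -0.0, -0.0]
contact_force: [1.2, -0.6, -0.1]
opening: 0.496
finger_force: 0.0
```

Request:
{"op": "carry_out", "data": {"rows": [[[0,0,0],[0,0,0],0.3],[[0,0,0],[0,0,0],0.3]]}}

```text
clock: 7.2
tool_pos: [0.5661, 0.0629, 0.3019]
eef_rot: [0.12, 0.993, -0.0, -0.0]
contact_force: [-0.5, -0.9, 0.1]
opening: 0.662
finger_force: 0.0
```

```bash
python3 - <<'E'
from h import *
from plant import r
st=r.get_state();print(st["tool_pos"],st["eef_rot"],st["q"],st["opening"])
go(st,(.576,.085,.15),84)
s=r.snapshot("side"); pickle.dump(s,open("pics/side2.pkl","wb"))
cv2.imwrite("pics/c3.png",crop(s,240,125,100,90,6))
E
```

```text
[0.56607598 0.0629222  0.30186201] [ 1.20052090e-01  9.92767505e-01 -1.13951983e-04 -4.04210741e-04] [-0.02474198  0.54826345 -0.27685673  1.65129806  0.17381538  0.96710337
  0.96798602] 0.6617202022958918
[-0.45  2.39 15.19] [-0.02 -0.05 -7.79]
```

View pics/c3.png

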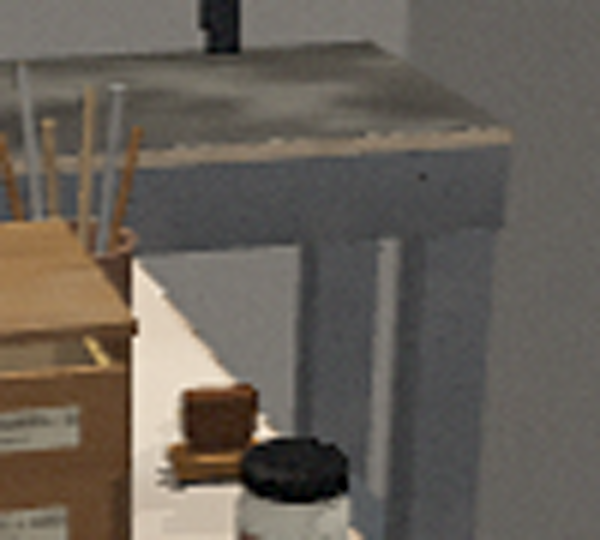

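Request:
{"op": "carry_out", "data": {"rows": [[[-0.4,2.4,5],[0,0,-7],0.35],[[-0.4,2.4,10],[0,0,-7],0.35],[[-0.4,2.4,15],[0,0,-7],0.35],[[-0.4,2.4,15],[0,0,-7],0.35]]}}

```text
clock: 7.65
tool_pos: [0.5712, 0.0809, 0.1471]
eef_rot: [0.061, 0.998, -0.003, -0.006]
contact_force: [-1.7, -1.3, 0.6]
opening: 0.649
finger_force: 0.0
```

```bash
python3 - <<'E'
from h import *
from plant import r
st=r.get_state();print(st["tool_pos"],st["opening"])
go(st,(.576,.085,.028),83.5)
s=r.snapshot("side"); t=r.snapshot("top")
im=np.zeros((600,800,3),np.uint8); im[:500,:400]=crop(s,255,160,40,50,10); im[:400,400:]=crop(t,209,150,40,40,10)
cv2.imwrite("pics/c4.png",im)
E
```

```text
[0.57120868 0.08093901 0.14706574] 0.6489373410568964
[-0.56  0.53 11.9 ] [-0.34 -0.65 -0.52]
```

View pics/c4.png

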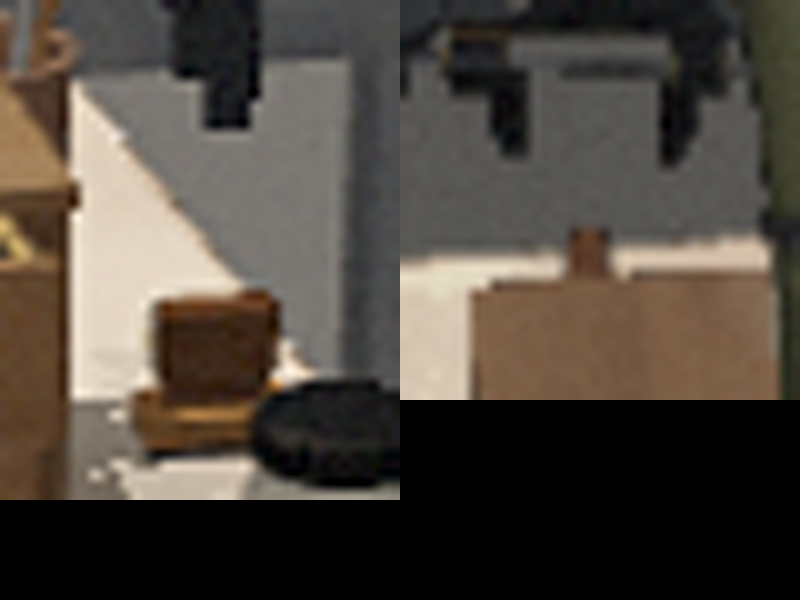

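Request:
{"op": "carry_out", "data": {"rows": [[[-0.3,0.3,3],[0,0,0],0.35],[[-0.3,0.3,6],[0,0,0],0.35],[[-0.3,0.3,6],[0,0,0],0.35],[[-0.3,0.3,6],[0,0,0],0.35]]}}

```text
clock: 8.15
tool_pos: [0.5807, 0.0869, 0.0947]
eef_rot: [0.06, 0.998, 0.0, 0.002]
contact_force: [-0.1, -0.2, 0.6]
opening: 0.649
finger_force: 0.0
```

```bash
python3 - <<'E'
from h import *
from plant import r
st=r.get_state();print(st["tool_pos"],st["opening"],st["q"][6])
go(st,(.576,.085,.028),83.5)
E
```

```text
[0.58070749 0.08690531 0.0946794 ] 0.6491358703704679 0.92558395479439
[ 0.47 -0.25  6.67] [ 0.03  0.18 -0.42]
```

Request:
{"op": "carry_out", "data": {"rows": [[[0.5,-0.2,2],[0,0,-0.4],0.35],[[0.5,-0.2,4],[0,0,-0.4],0.35],[[0.5,-0.2,5.5],[0,0,-0.4],0.35],[[0.5,-0.2,6.5],[0,0,-0.4],0.35],[[0.5,-0.2,6.5],[0,0,-0.4],0.35]]}}

```text
clock: 8.65
tool_pos: [0.5741, 0.0859, 0.0271]
eef_rot: [0.056, 0.998, -0.0, -0.0]
contact_force: [-0.1, -0.2, 1.0]
opening: 0.652
finger_force: 0.0
```

Request:
{"op": "carry_out", "data": {"newtons": 25, "rows": [[[0,0,0],[0,0,0],0.6],[[0,0,0],[0,0,0],0.75],[[0,0,0],[0,0,0],1],[[0,0,0],[0,0,0],1],[[0,0,0],[0,0,0],1],[[0,0,0],[0,0,0],1]]}}

```text
clock: 9.25
tool_pos: [0.5743, 0.0862, 0.0275]
eef_rot: [0.056, 0.998, 0.0, 0.0]
contact_force: [-0.3, 0.3, 1.9]
opening: 0.228
finger_force: 25.0
```

Request:
{"op": "carry_out", "data": {"rows": [[[0,0,-1],[0,0,0],1],[[0,0,-3],[0,0,0],1],[[0,0,-6],[0,0,0],1],[[0,0,-9],[0,0,0],1],[[0,0,-12],[0,0,0],1],[[0,0,-15],[0,0,0],1],[[0,0,-18],[0,0,0],1],[[0,0,-19],[0,0,0],1],[[0,0,-19],[0,0,0],1]]}}

```text
clock: 10.15
tool_pos: [0.5746, 0.0859, 0.2186]
eef_rot: [0.056, 0.998, 0.0, 0.001]
contact_force: [1.3, -1.0, -1.9]
opening: 0.224
finger_force: 25.0
```

```bash
python3 - <<'E'
from h import *
from plant import r
st=r.get_state();print(st["tool_pos"],st["opening"],st["finger_force"])
go(st,(.4935,-.309,.215),79)
s=r.snapshot("side"); pickle.dump(s,open("pics/side3.pkl","wb"))
u,v=map(int,proj(s,(*st["tool_pos"][:2],st["tool_pos"][2])));print(u,v)
cv2.imwrite("pics/c5.png",crop(s,u-25,v-25,50,50,12))
E
```

```text
[0.57462123 0.08589107 0.21855751] 0.22375712501543069 24.96009877882898
[  3.61 -40.15   0.32] [0.05 0.15 4.53]
276 151
```

View pics/c5.png

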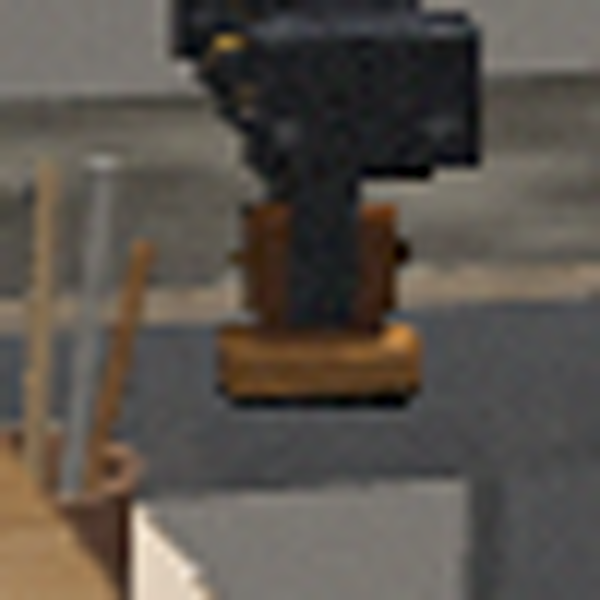

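Request:
{"op": "carry_out", "data": {"rows": [[[0.4,-4,0],[0,0,0.5],1],[[0.8,-8,0],[0,0,1],1],[[1.3,-12.5,0],[0,0,1.5],1],[[1.7,-17,0],[0,0,2],1],[[2.1,-21.5,0],[0,0,2.5],1],[[2.5,-26,0],[0,0,3],1],[[2.9,-30.5,0],[0,0,3.5],1],[[3.3,-35,0],[0,0,4],1],[[3.5,-38,0],[0,0,4.2],1],[[3.65,-40.15,0],[0,0,4.2],1],[[3.65,-40.15,0],[0,0,4.2],1],[[3.65,-40.15,0],[0,0,4.2],1]]}}

```text
clock: 11.4
tool_pos: [0.4918, -0.3079, 0.2155]
eef_rot: [0.093, 0.996, 0.001, -0.001]
contact_force: [-0.3, 0.1, -1.6]
opening: 0.224
finger_force: 25.0
```

```bash
python3 - <<'E'
from h import *
from plant import r
st=r.get_state();print(st["tool_pos"],st["opening"],st["q"][6])
go(st,(.493,-.309,.105),79.3)
E
```

```text
[ 0.49183162 -0.30790747  0.21554362] 0.22396387991486527 1.5990748759277431
[-0.17 -0.11 11.05] [ 0.11 -0.17  0.03]
```

Request:
{"op": "carry_out", "data": {"rows": [[[-0.1,-0.1,3],[0,0,0],1],[[-0.1,-0.1,6],[0,0,0],1],[[-0.1,-0.1,9],[0,0,0],1],[[-0.1,-0.1,11],[0,0,0],1],[[-0.1,-0.1,11],[0,0,0],1],[[-0.1,-0.1,12],[0,0,0],1],[[-0.1,-0.1,12.5],[0,0,0],1],[[-0.1,-0.1,12.5],[0,0,0],1],[[-0.1,-0.1,12.5],[0,0,0],1]]}}

```text
clock: 12.3
tool_pos: [0.4938, -0.3102, 0.0928]
eef_rot: [0.093, 0.996, -0.0, 0.0]
contact_force: [0.1, -0.5, -1.4]
opening: 0.222
finger_force: 25.0
```

```bash
python3 - <<'E'
from h import *
from plant import r
st=r.get_state();print(st["tool_pos"])
go(st,(.493,-.309,.0825),79.3)
s=r.snapshot("side"); t=r.snapshot("top"); pickle.dump((s,t),open("pics/4.pkl","wb"))
th=-.187;c,n=np.cos(th),np.sin(th)
im=np.zeros((600,800,3),np.uint8); 
for q,(x0,y0,w,h,k),ox in((s,(240,205,80,60,6),0),(t,(300,165,45,45,7),485)):
    a=crop(q,x0,y0,w,h,k)
    W=lambda l:np.array([(np.array(proj(q,(.493+c*x-n*y,-.309+n*x+c*y,z)))-[x0,y0]+.5)*k for x,y,z in l]).astype(np.int32)
    cv2.polylines(a,[W([(.032,.017,.055),(-.032,.017,.055),(-.032,-.017,.055),(.032,-.017,.055)])],True,(0,255,0),1)
    cv2.polylines(a,[W([(.05,.035,.04),(-.05,.035,.04),(-.05,-.035,.04),(.05,-.035,.04)])],True,(0,0,255),1)
    im[:a.shape[0],ox:ox+a.shape[1]]=a[:,:800-ox]
cv2.imwrite("pics/c6.png",im)
E
```

```text
[ 0.49380357 -0.31022018  0.09279577]
[0.1  0.11 1.03] [-0.01  0.06  0.04]
```

View pics/c6.png

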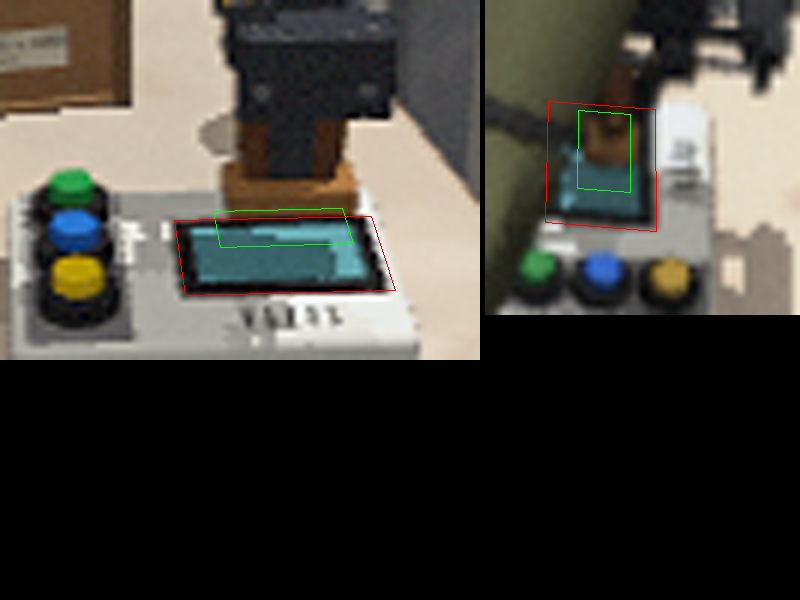

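Request:
{"op": "carry_out", "data": {"rows": [[[0.1,0.1,0.4],[0,0,0],1],[[0.1,0.1,0.8],[0,0,0],1],[[0.1,0.1,1],[0,0,0],1],[[0.1,0.1,1],[0,0,0],1],[[0.1,0.1,1],[0,0,0],1]]}}

```text
clock: 12.9
tool_pos: [0.4926, -0.3089, 0.0821]
eef_rot: [0.093, 0.996, 0.0, -0.0]
contact_force: [-0.2, 0.0, -1.2]
opening: 0.23
finger_force: 25.0
```

```bash
python3 - <<'E'
from h import *
from plant import r
st=r.get_state();print(st["tool_pos"],st["eef_rot"],st["contact_force"])
s=r.snapshot("side"); t=r.snapshot("top"); pickle.dump((s,t),open("pics/5.pkl","wb"))
p=st["tool_pos"];th=-.187;c,n=np.cos(th),np.sin(th)
im=np.zeros((600,800,3),np.uint8); k=16;x0,y0=268,222
for j,(x0,y0,w,h,k,q) in enumerate(((270,222,33,36,12,s),(270,222,33,36,12,s))):
    a=crop(q,x0,y0,w,h,k)
    if j:
        W=lambda l:np.array([(np.array(proj(q,(p[0]+c*x-n*y,p[1]+n*x+c*y,z)))-[x0,y0]+.5)*k for x,y,z in l]).astype(np.int32)
        for z in(0,.019): cv2.polylines(a,[W([(.032,.017,p[2]-.0275+z),(-.032,.017,p[2]-.0275+z),(-.032,-.017,p[2]-.0275+z),(.032,-.017,p[2]-.0275+z)])],True,(0,255,0),1)
    im[:432,j*400:j*400+396]=a
cv2.imwrite("pics/c7.png",im)
E
```

```text
[ 0.49260494 -0.30894931  0.08208164] [ 9.28641488e-02  9.95678784e-01  7.00475896e-05 -6.52584039e-05] [-0.18824944  0.00418596 -1.24285105]
```

View pics/c7.png

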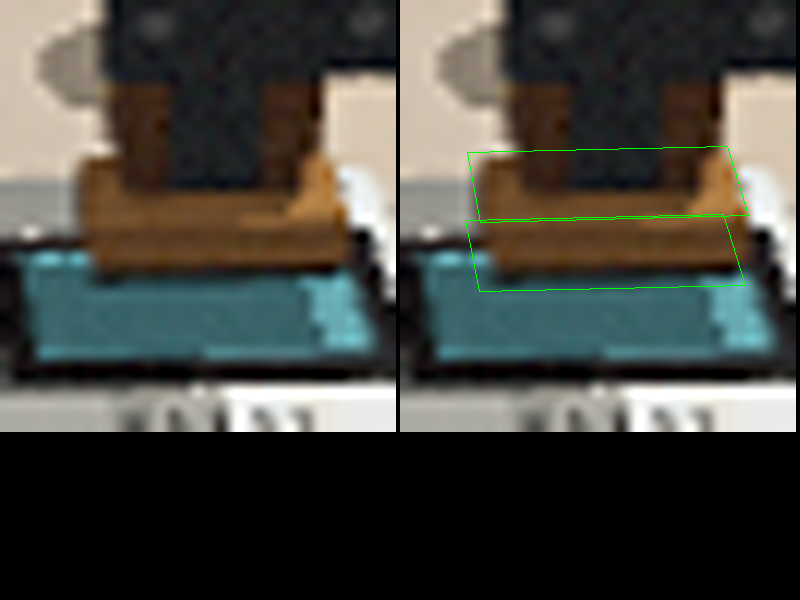

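```bash
python3 - <<'E'
from h import *
from plant import r
s,t=pickle.load(open("pics/5.pkl","rb"));q=t;p=np.array([.4926,-.3089,.0821]);th=-.187;c,n=np.cos(th),np.sin(th)
im=np.zeros((600,800,3),np.uint8);x0,y0,w,h,k=302,172,33,40,12
for j in(0,1):
    a=crop(q,x0,y0,w,h,k)
    W=lambda l:np.array([(np.array(proj(q,(p[0]+c*x-n*y,p[1]+n*x+c*y,z)))-[x0,y0]+.5)*k for x,y,z in l]).astype(np.int32)
    B=lambda X,Y,z:cv2.polylines(a,[W([(X,Y,z),(-X,Y,z),(-X,-Y,z),(X,-Y,z)])],True,(0,255,0),1)
    if j: B(.032,.017,p[2]-.0275);B(.032,.017,p[2]-.0085);B(.026,.01,p[2]+.0345);B(.05,.035,.04);B(.04,.025,.04)
    im[:480,j*400:j*400+396]=a
cv2.imwrite("pics/c8.png",im)
E
```

```text
(no output)
```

View pics/c8.png

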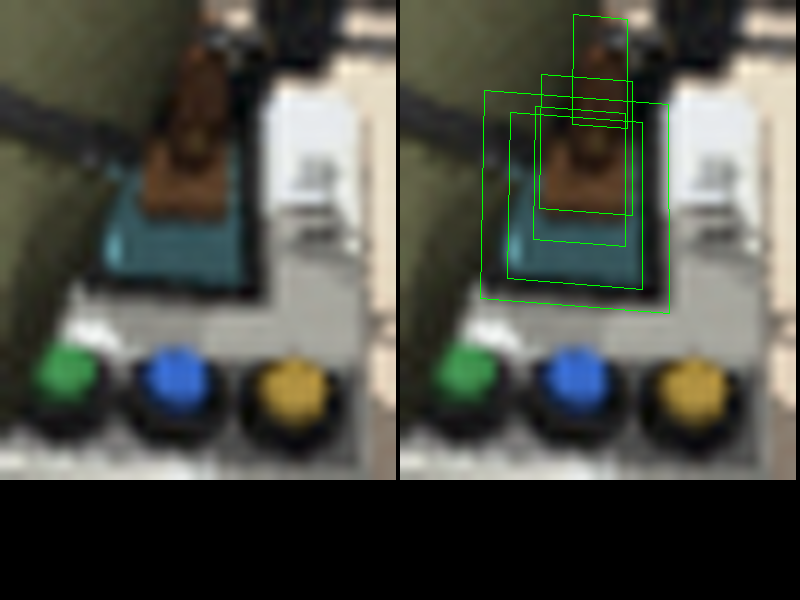

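The overlays agree with the model to about 1 px (2–4 mm), which is inside the tolerances. The arm is still and nothing touches, so I'm handing in.

```bash
python3 -c "
from plant import r
print(r.get_state()['qd'].round(4)); print(r.finish_job())"
```

```text
[-0.0002 -0.0016 -0.0002  0.0014  0.0007  0.0022 -0.0006]
the job is handed in; nothing more can be done
None
```

I pressed green, yellow and blue in order, carried the block stamp over above the jar's lid, and handed in with it held about 15 mm above the glass, centred and aligned to within about 2–4 mm by the camera overlays; no verdict came back.

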